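Load a lining strip under the spring hold-down of a notching jig

ROBOT

A 6-joint arm with a two-finger parallel gripper is mounted at the origin on a cart in front of the work surface, level with it; the furniture and walls round the work are solid. World frame = base frame: x ahead of the robot, y to its left, z up, the work surface at z = 0. Lengths are in m, angles in degrees, forces in N, time in s.
With the tool pointing down it reaches from about 0.4 to 0.825 m from the base axis. Payload 7 kg.
Tool frame: the origin (TCP) lies between the finger pads; the fingertips stand 19 mm ahead of it and the grasp point (between the pads) is the TCP; x points along the fingers, y is the direction in which the jaws open and shut, and the axes are right-handed (so a half turn about x gives the same grasp; the last joint's range is limited). The gripper opens to 88 mm and grips with 3 to 60 N. Pads are 19 mm wide; open, the fingers measure 130 mm over their backs; the gripper's body (78 mm by 193 mm) begins 47 mm behind the grasp point.
Start: joints at [90.762, 20.546, 0.682, 0, -70.136, -16.507], TCP at [0.183, 0.65, 0.246] pointing down, gripper open.
Joint ranges: [-176.03, 176.03], [-82.01, 121.73], [-58.28, 71.71], [-173.87, 95.51], [-174.79, -0.11], [-173.66, 173.66]. Speed limits (degrees/s): [136.94, 136.94, 172.46, 180, 180, 180].

INTERFACE

Orientations are given as [roll, pitch, yaw] about the fixed x, y, z axes, in that order (R = Rz(yaw) Ry(pitch) Rx(roll)).
In Python, from plant import r gives the robot as it stands.
- The arm moves only by the tool send_rows, never from a script. Its argument "plan" is a list of rows, each a list of 2 entries, a list of its own where there are three numbers: the shift along the tool's x, y, z scaled (see below), then the turn, a rotation vector about the tool's x, y, z scaled (see below). A call has exactly 5 rows; each row is the pose to reach, as a shift and turn from the pose measured when the call began, along the tool's axes at that moment; what a row does not reach only later rows make up. The controller multiplies each number of a shift by 0.15 m and each number of a turn by pi/4 rad. A row lasts 1/10 s, in which the tool goes at most 50 mm and 8.59 degrees, less where a joint would pass 70% of its speed; a pose out of reach is approached as far as the arm can. A call with a number of a shift or a turn outside -1 to 1 is refused whole. A call with a gripper value outside its range is refused whole. "jaw" is the opening, from -1 (shut) to 1 (fully open), so that 0 is half open, set as the call begins (left out, the last holds). The fingers move at their own pace and stop on an object; "force" is the grip in N (left out, the last holds). Time passes only in rows, so rows that repeat a pose let the fingers close, or fill a call up. It gives the time, the measured TCP pose, the force and the opening at its end, in the units of the state.
- r.get_state(): the state, without advancing time (a new reading comes with each control period).
- r.capture(name): name is "side" or "top"; returns a dict with "color" (420x560x3 uint8, red, green, blue), "range_z" (420x560 float32, m along the optical axis (not along the pixel's ray), 0 where there is no reading), "mtx" (3x3 intrinsics, pixels), "pose" (4x4, takes a point from camera to world coordinates). Camera axes: x right, y down, z forward; pixel columns grow to the right and rows downward; lengths in m; the calibration is good to about 2 mm. A picture is of the moment at which its call begins.
- r.close_job(): hands the job in, once; it reports no verdict.
Trained networks look in a picture, given as the dict that the camera call returned (one of the last four; its "shot" number tells which), for a name from the list of things; names that differ only in an ending like _2 or _b are one class to them, and where a whole thing is asked for, a point or a joint stands for the part that bears it (a point fixed in the world has none). Each returns a list of dicts, best first, with "score" (0 to 1); they miss things now and then, are a little off and sometimes report something else, mostly with a low value. They report only what shows in the picture. A call takes as long as a camera call.
- r.find_in(picture, target): "uv" ([column, row] in pixels, amid what is visible of it).
- r.trace(picture, target): "mask" (420x560 bool, what is visible of it) and "uv" ([column, row] in pixels, amid what is visible of it).
The state is a dict: "time_s": time; "joints": joint angles; "qd": joint speeds; "joint_torque": joint torques, N m; "tcp_pos": TCP position; "eef_rot": TCP orientation; "contact_force": force on the tool from outside, world axes, zero at the start; "moment": the same for the moment, N m; "gripper_width": finger opening in m.
Only numpy, scipy, OpenCV 4.12 (cv2) and the standard library are available. Lean on these libraries where they do the work, as an engineer would, in place of code of your own. Each camera call takes 0.05 s, during which the arm holds its last target. There are 200 camera calls.

TASK

Load the notching jig: press the jig's red thumb rail down with one fingertip and hold the spring-closed hold-down flap open, while your other fingertip pushes the pale kerfed lining strip along its trough and under the flap until it stops against the metal end stop. Then draw the fingertip back off the strip and let go of the rail so that the flap springs down and clamps the strip, and leave the hand clear. Only push the strip, never grip or lift it, and leave the things lying round the jig where they are.

Things in the scene. Friction and masses are not known exactly. Their poses are not given: they have to be found in the camera images.
- jig: Notching jig, fixed to the cart; place and yaw vary. Dark wooden base x -118..+105, y -36..+36 mm, 12 mm thick; origin on the cart top. x is the push direction. The strip's straight trough runs along x at y = +14 mm: floor z = 12 mm, two fences 18 mm apart and 4 mm high (tops z = 16). Beside it the red flap turns on a hinge along x at y = -22, z = 29 mm, between lugs at x = 26..94, 38 mm tall.
- lining: Pale kerfed wooden strip, 14 mm wide (x), 108 long (y), 16 high; origin at the centre of its underside. Loose, about 30 g. Lies in the trough, 2 mm play each side, its y along the jig's x, its front 8 to 40 mm short of the nose. Home, its centre is at jig x = +41 mm and its rear end at -13, still outside the flap, so no finger has to go under the flap.
- end_stop (a point): Middle of the face of the aluminium end stop (jig x = +95, y = +14, z = 21 mm; 34 mm wide, top at z = 30 mm), which the strip's front end must reach.
- cover (a joint): Flap angle, rad: 0 closed, grows as the rail is pressed down, limit 0.75. Spring-closed, about 3 to 6 N on the rail. The strip passes freely from about 0.33 on. At 0.5 the rail is level, its top 21 mm over the cart (strip's top 28, fences 16): two fingertips at one height, 60 to 85 mm apart, can then push strip and hold rail, sliding along it. Released on the strip it rests at about 0.27.
- cover_nose (a point): Middle of the lower front edge of the flap's blunt black nose, which hangs over the trough at jig x = 57..79 mm, 10 mm wide. Closed, it is 8 mm above the trough floor, so its face blocks the strip; open, the strip passes beneath it.
- rail_top (a point): Middle of the top of the thumb rail: red plate with a black rubber strip, 203 mm along the jig's x (-118..+85 mm) and 52 mm wide, on the other side of the hinge from the trough, overhanging the base. Closed, it slopes up by 0.5 rad away from the hinge, inner edge 27 mm and outer edge 52 mm over the cart; level (joint 0.5) it spans jig y = -32..-84 mm.
- notched_caul: Dark notched rosewood caul 21 x 98 x 25 mm, loose bystander; origin under its centre.
- yellow_tape: Roll of yellow masking tape, 50 mm across, 19 mm high, loose bystander; origin under its centre.

How it is judged (in metres and radians):
On the way, in this order (a step that is already met when the one before it is completed fails the run):
1. a fingertip holds the flap open by its rail (angle over 0.33) while the strip is still in front of the nose (value of joint cover above 0.33 rad and contact force between the fingers and cover above 0.3 N and x of lining in the frame of jig below 0.003 m), for 0.2 s.
2. with the flap still held open by a finger, a finger pushes the strip under it, at least 20 mm past the nose's face (value of joint cover above 0.33 rad and contact force between the fingers and cover above 0.3 N and x of lining in the frame of jig above 0.023 m and contact force between the fingers and lining above 0.02 N).
At the end, for the whole second after the job is handed in: The strip lies flat in the trough with its front end against the end stop (within 4.5 mm), and the released flap rests on it and presses on it with over 0.5 N, all at rest (x of lining in the frame of jig between 0.0365 and 0.045 m and y of lining in the frame of jig between 0.008 and 0.02 m and z of lining in the frame of jig between 0.009 and 0.016 m and value of joint cover between 0.15 and 0.38 rad and contact force between cover and lining above 0.5 N and linear speed of lining below 0.01 m/s and velocity of joint cover below 0.05 rad/s); the robot touches nothing.
It fails at once if the strip is lifted (more than 15 mm off the trough floor) or taken out of the trough (z of lining in the frame of jig above 0.027 m or y of lining in the frame of jig below 0 m or y of lining in the frame of jig above 0.028 m).
It fails at once if a bystander (dark caul or tape roll) is pushed away by more than 20 mm (distance of any of notched_caul, yellow_tape from where it was at the start of the episode above 0.02 m).
It also fails if it takes over 45 s, if anything falls off the work surface, if the arm or the gripper's body presses on something with over 40 N, if the wrist force passes 120 N, or if a joint passes its speed limit or range.

## Working session

There is one attempt and no reset: what is moved stays moved. The work goes in short steps, Python scripts to look and compute and a tool call to move; the robot and the scene stay as the last step left them, time stands still between calls to the robot, and variables do not carry over. Pictures are saved under pics/ and viewed, about 8 in all and at most 12, crops included, and the job is handed in when it is done.

Besides the shell and the picture viewer there is one more tool, called after ">>>" as a command line: name --argument value ..., lists and objects as JSON in quotes. send_rows: Moves the arm, as the interface text tells. Its arguments: {"type":"object","properties":{"plan":{"type":"array"},"jaw":{"type":"number"},"force":{"type":"number"}},"required":["plan"]}

```bash
mkdir -p pics; ls; cat > h.py <<'E'
import numpy as np, cv2
from plant import r
def pts(c,m):
    m=m&(c["range_z"]>0); v,u=np.nonzero(m); z=c["range_z"][v,u]
    K=c["mtx"]; p=np.stack([(u-K[0,2])/K[0,0]*z,(v-K[1,2])/K[1,1]*z,z],1)
    T=np.array(c["pose"]); return p@T[:3,:3].T+T[:3,3]
E
python3 - <<'E'
from h import *
print(r.get_state())
ims=[]
for n in("side","top"):
    c=r.capture(n); ims.append(c["color"]); print(n,np.round(c["pose"],3).tolist(),np.round(c["mtx"],1).tolist())
    for t in("jig","lining","end_stop","cover","notched_caul","yellow_tape","cover_nose","rail_top"):
        try: L=r.trace(c,t)
        except Exception as e: print(t,e); continue
        for d in L[:2]:
            P=pts(c,d["mask"])
            print(n,t,round(d["score"],2),np.round(d["uv"]),len(P), np.round(np.median(P,0),3) if len(P) else'',np.round(np.percentile(P,[3,97],axis=0),3).tolist() if len(P) else '')
for i,x in enumerate(ims): cv2.imwrite(f"pics/a{i}.png",cv2.resize(x,None,fx=1.4,fy=1.4)[:,:,::-1])
E
```

```text
pics
{'time_s': 0.0, 'joints': array([ 9.07621660e+01,  2.05900135e+01,  6.31031533e-01, -2.08803620e-02,
       -7.01356954e+01, -1.65079414e+01]), 'qd': array([ 0.00752599, -0.05708619, -0.01258401, -0.05537951, -0.09176336,
       -0.00652664]), 'joint_torque': array([ 6.21360687e-04, -5.82716238e+01,  2.93050647e+01,  6.99710146e+00,
        7.03025493e-03, -1.55522353e-04]), 'tcp_pos': array([0.18305752, 0.64919999, 0.24461549]), 'eef_rot': array([  94.79677358,   89.90330862, -100.956113  ]), 'contact_force': array([ 0.18196404,  0.67220773, -0.08137418]), 'moment': array([-0.05109411,  0.01369701,  0.01048907]), 'gripper_width': 0.08759701689690672}
side [[-0.845, -0.262, 0.467, 0.112], [-0.535, 0.45, -0.715, 0.56], [-0.023, -0.854, -0.52, 0.495], [0.0, 0.0, 0.0, 1.0]] [[380.7, 0.0, 282.7], [0.0, 380.7, 208.7], [0.0, 0.0, 1.0]]
side jig 0.97 [208. 281.] 3158 [0.529 0.203 0.029] [[0.463, 0.081, 0.008], [0.591, 0.287, 0.052]]
side lining 0.7 [198. 270.] 580 [0.559 0.178 0.027] [[0.546, 0.125, 0.015], [0.576, 0.225, 0.03]]
side end_stop 0.86 [205. 281.] 3063 [0.527 0.204 0.03 ] [
[... 747 characters left out ...]
. 186.] 371 [0.562 0.172 0.027] [[0.549, 0.124, 0.021], [0.576, 0.223, 0.03]]
top end_stop 0.57 [167. 209.] 5771 [0.522 0.185 0.028] [[0.466, 0.075, 0.009], [0.59, 0.284, 0.05]]
top cover 0.85 [169. 216.] 2947 [0.498 0.177 0.04 ] [[0.461, 0.096, 0.027], [0.538, 0.289, 0.051]]
top notched_caul 0.95 [317. 264.] 490 [ 0.415 -0.109  0.015] [[0.403, -0.154, 0.008], [0.427, -0.066, 0.025]]
top yellow_tape 0.83 [380. 261.] 284 [ 0.417 -0.222  0.018] [[0.396, -0.244, 0.007], [0.437, -0.199, 0.021]]
top cover_nose 0.76 [164. 219.] 2998 [0.498 0.178 0.04 ] [[0.462, 0.096, 0.026], [0.542, 0.29, 0.051]]
top rail_top 0.94 [168. 216.] 3073 [0.499 0.178 0.04 ] [[0.462, 0.096, 0.012], [0.543, 0.291, 0.051]]
```

View pics/a1.png

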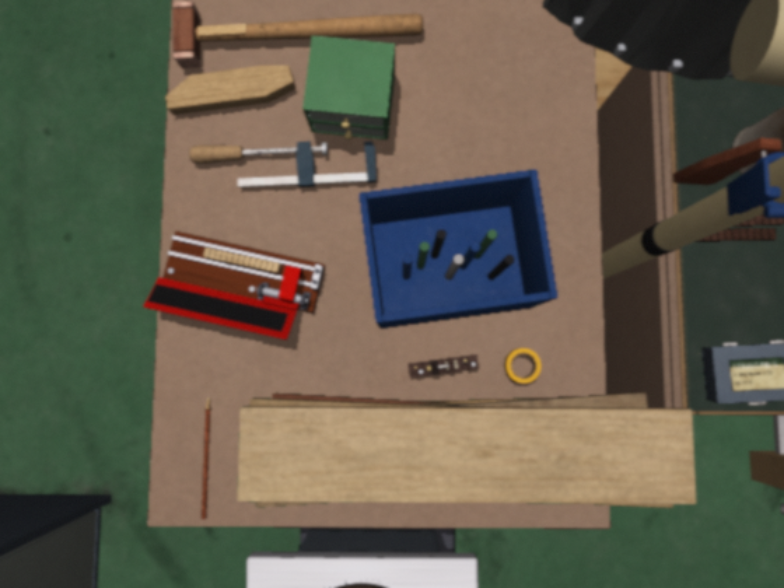

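View pics/a0.png

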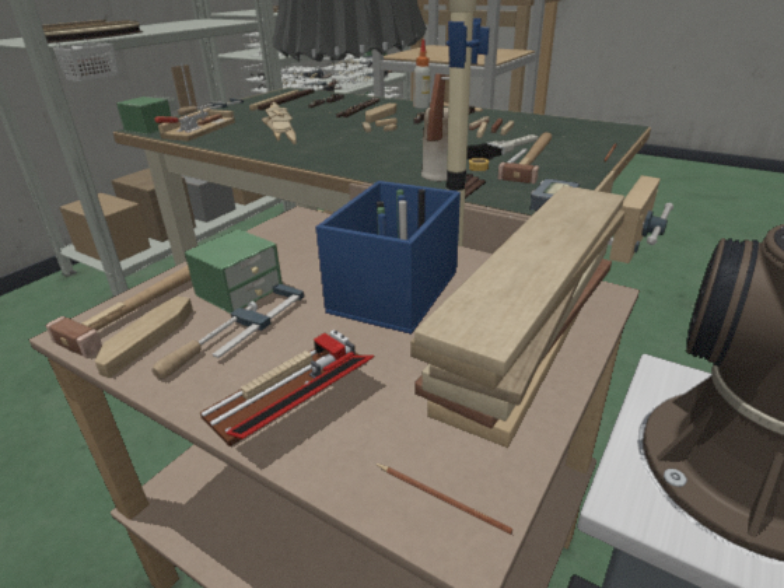

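```bash
python3 - <<'E'
from h import *
for n in("side","top"):
    c=r.capture(n)
    L=r.trace(c,"lining")[0]; Cv=r.trace(c,"cover")[0]
    P=pts(c,L["mask"]); P=P[(P[:,2]>.023)&(P[:,2]<.034)]
    rl=cv2.minAreaRect((P[:,:2]*1000).astype(np.float32))
    print(n,"lining",[np.round(x,1) for x in rl],"ztop",np.percentile(P[:,2],[50,90]))
    # direct PCA
    Q=pts(c,Cv["mask"]); Q=Q[(Q[:,2]>.02)&(Q[:,2]<.06)]
    th=np.deg2rad(-104)
    for it in range(4):
        ex=np.array([np.cos(th),np.sin(th)]); ey=np.array([-ex[1],ex[0]])
        a=Q[:,:2]@ex; b=Q[:,:2]@ey
        o=np.percentile(b,1)
        k=(b<o+.042)
        # plane z vs (x,y): gradient is along -ey
        A=np.c_[Q[k][:,:2],np.ones(k.sum())]; w=np.linalg.lstsq(A,Q[k][:,2],rcond=None)[0]
        res=Q[k][:,2]-A@w; kk=np.abs(res)<.004
        w=np.linalg.lstsq(A[kk],Q[k][kk][:,2],rcond=None)[0]
        th=np.arctan2(-w[0],w[1])  # ey = -grad dir ; ex = rot(-90) ey
        ey=-w[:2]/np.linalg.norm(w[:2]); ex=np.array([ey[1],-ey[0]]); th=np.arctan2(ex[1],ex[0])
    R=Q[k][kk]; a=R[:,:2]@ex; b=R[:,:2]@ey
    print(" plane yaw",np.rad2deg(th),"slope",np.arctan(np.linalg.norm(w[:2])), "x ext",np.percentile(a,[.5,99.5]),"y ext",np.percentile(b,[.5,99.5]))
    rc=cv2.minAreaRect((R[:,:2]*1000).astype(np.float32)); print(" rail rect",[np.round(x,1) for x in rc])
    # heights over scene
    W=pts(c,np.ones(c["range_z"].shape,bool))
    for nm,bx in (("box",(.38,.66,-.14,.06)),("pile",(.2,.43,-.1,.32)),("clampside",(.6,.75,.05,.3))):
        s=W[(W[:,0]>bx[0])&(W[:,0]<bx[1])&(W[:,1]>bx[2])&(W[:,1]<bx[3])&(W[:,2]>.05)&(W[:,2]<.2)]
        if len(s): print(" ",nm,np.round(np.percentile(s,[1,99],axis=0),3).tolist(),len(s))
E
```

```text
side lining [array([561.1, 172.8]), array([107.9,  16.5]), np.float64(78.3)] ztop [0.02852764 0.02979184]
 plane yaw -102.4475036186913 slope 0.4581005943781937 x ext [-0.39828456 -0.19882888] y ext [0.41465513 0.45718886]
 rail rect [array([489.5, 196.4]), array([203.3,  43.3]), np.float64(77.5)]
  box [[0.466, -0.137, 0.052], [0.633, -0.001, 0.174]] 4899
  pile [[0.241, -0.095, 0.054], [0.363, 0.14, 0.147]] 9035
top lining [array([563.5, 174.7]), array([108. ,  14.2]), np.float64(78.1)] ztop [0.02754844 0.02953289]
 plane yaw -102.6137490499997 slope 0.4940480274596824 x ext [-0.39987244 -0.20047292] y ext [0.41645054 0.45863383]
 rail rect [array([492.5, 197.8]), array([201.8,  42.8]), np.float64(77.3)]
  box [[0.469, -0.139, 0.053], [0.64, -0.004, 0.175]] 3187
  pile [[0.246, -0.097, 0.098], [0.373, 0.138, 0.147]] 10588
```

```bash
cat >> h.py <<'E'
from scipy.spatial.transform import Rotation as Ro
O=np.array([.5444,.1686]); TH=np.deg2rad(-102.2)
ex=np.array([np.cos(TH),np.sin(TH)]); ey=np.array([-ex[1],ex[0]])
def state():
    s=r.get_state(); R=Ro.from_euler("xyz",s["eef_rot"],degrees=True).as_matrix(); return s,np.array(s["tcp_pos"]),R
def go(x,y,z,sgn=1):
    "jig-frame TCP target (m) -> total scaled shift and turn"
    s,p,R=state(); t=np.r_[O+x*ex+y*ey,z]
    X=np.array([0,0,-1.]); Y=sgn*np.r_[ey,0]; T=np.c_[X,Y,np.cross(X,Y)]
    print("shift",np.round(R.T@(t-p)/.15,3),"turn",np.round(Ro.from_matrix(R.T@T).as_rotvec()/(np.pi/4),3))
def report():
    s,p,R=state(); d=p[:2]-O
    print("t",round(s["time_s"],2),"jig",np.round([d@ex*1e3,d@ey*1e3,p[2]*1e3],1),"F",np.round(s["contact_force"],1),"w",s["gripper_width"],"j",np.round(s["joints"]))
E
python3 -c "
from h import *
report(); go(-.08,-.02,.1,1); go(-.08,-.02,.1,-1); print(state()[2])"
```

```text
t 1.2 jig [-393.8 -454.7  245.6] F [0.  0.2 0.3] w 0.08776632019426629 j [ 91.  21.   1.   0. -70. -17.]
shift [ 0.971  1.909 -3.022] turn [-2.079  0.    -0.   ]
shift [ 0.971  1.909 -3.022] turn [ 1.921 -0.    -0.   ]
[[ 1.49774613e-06 -2.71354866e-01 -9.62479369e-01]
 [-4.75277623e-05 -9.62479368e-01  2.71354866e-01]
 [-9.99999999e-01  4.53380700e-05 -1.43384393e-05]]
```

>>> send_rows --plan '[[[0, 0.12, -0.2], [0.13, 0, 0]], [[0, 0.25, -0.4], [0.26, 0, 0]], [[0, 0.38, -0.6], [0.39, 0, 0]], [[0, 0.5, -0.8], [0.52, 0, 0]], [[0, 0.63, -1.0], [0.65, 0, 0]]]' --jaw 0.18

```text
time_s: 1.7
tcp_pos: [0.3027, 0.517, 0.2457]
eef_rot: [-70.0, 90.0, 64.8]
contact_force: [0.2, -0.2, -0.1]
gripper_width: 0.0545
```

```bash
python3 -c "
from h import *
report(); go(-.08,-.02,.1,-1)"
```

```text
t 1.7 jig [-289.4 -309.9  245.7] F [ 0.2 -0.2 -0.1] w 0.05451770135622835 j [ 78.  13.  -9.   0. -67. -34.]
shift [ 0.971  0.118 -2.381] turn [1.266 0.    0.   ]
```

>>> send_rows --plan '[[[0.05, 0, -0.2], [0.13, 0, 0]], [[0.1, 0, -0.4], [0.26, 0, 0]], [[0.15, 0, -0.6], [0.39, 0, 0]], [[0.2, 0, -0.8], [0.52, 0, 0]], [[0.25, 0.05, -1.0], [0.65, 0, 0]]]'

```text
time_s: 2.2
tcp_pos: [0.4041, 0.4047, 0.208]
eef_rot: [-54.1, 89.9, 51.1]
contact_force: [1.0, 0.7, 0.1]
gripper_width: 0.0518
```

```bash
python3 -c "
from h import *
report(); go(-.08,-.02,.1,-1)"
```

```text
t 2.2 jig [-201.1 -187.   208. ] F [1.  0.7 0.1] w 0.05183838605261896 j [ 65.  12. -16.   0. -62. -49.]
shift [ 0.72  -0.614 -1.23 ] turn [0.611 0.001 0.001]
```

>>> send_rows --plan '[[[0.08, -0.1, -0.2], [0.13, 0, 0]], [[0.16, -0.2, -0.4], [0.26, 0, 0]], [[0.24, -0.3, -0.6], [0.39, 0, 0]], [[0.32, -0.4, -0.8], [0.52, 0, 0]], [[0.4, -0.51, -1.0], [0.61, 0, 0]]]'

```text
time_s: 2.7
tcp_pos: [0.5183, 0.2791, 0.1478]
eef_rot: [-30.2, 89.9, 47.5]
contact_force: [-0.3, 0.4, -0.5]
gripper_width: 0.0519
```

```bash
python3 -c "
from h import *
report(); go(-.08,-.02,.1,-1)"
```

```text
t 2.7 jig [-102.5  -48.9  147.8] F [-0.3  0.4 -0.5] w 0.05190796854824939 j [ 47.  17. -18.  -0. -55. -60.]
shift [ 0.318 -0.193 -0.15 ] turn [-0.004  0.002  0.001]
```

>>> send_rows --plan '[[[0.1, -0.06, -0.05], [0, 0, 0]], [[0.2, -0.13, -0.1], [0, 0, 0]], [[0.32, -0.193, -0.15], [0, 0, 0]], [[0.32, -0.193, -0.15], [0, 0, 0]], [[0.32, -0.193, -0.15], [0, 0, 0]]]'

```text
time_s: 3.2
tcp_pos: [0.5418, 0.251, 0.0995]
eef_rot: [-46.5, 90.0, 31.1]
contact_force: [-0.6, -1.0, 0.2]
gripper_width: 0.0514
```

```bash
python3 - <<'E'
from h import *
report()
for i,n in enumerate(("side","top")):
    c=r.capture(n); g=c["color"]
    x=g[230:340,110:280] if n=="side" else g[140:270,80:260]
    cv2.imwrite(f"pics/b{i}.png",cv2.resize(x,None,fx=4,fy=4,interpolation=cv2.INTER_CUBIC)[:,:,::-1])
go(-.08,-.02,.0405,-1)
E
```

```text
t 3.2 jig [-80.  -20.   99.5] F [-0.6 -1.   0.2] w 0.05137282507703701 j [ 44.  21. -20.   0. -49. -56.]
shift [ 0.4    0.001 -0.007] turn [-0.003  0.003  0.002]
```

View pics/b0.png

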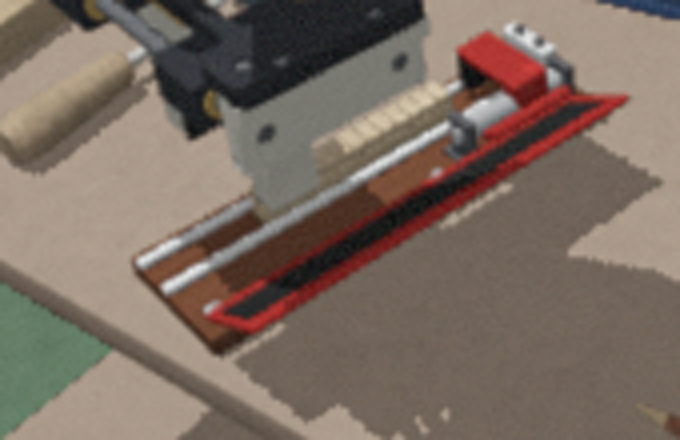

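View pics/b1.png

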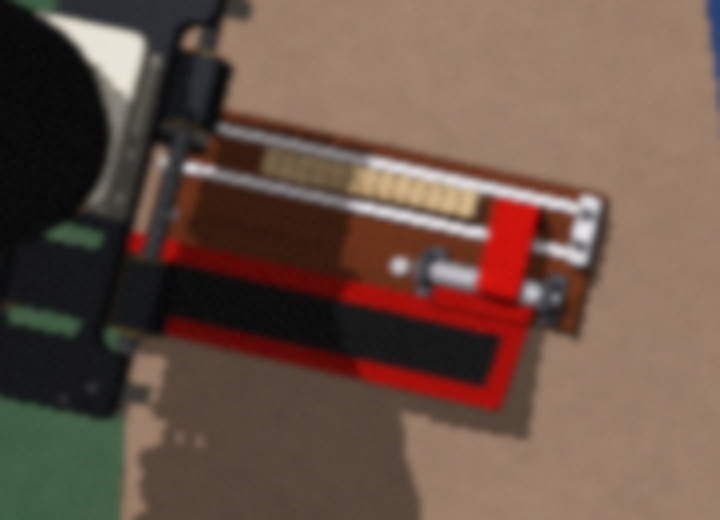

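```bash
python3 - <<'E'
from h import *
c=r.capture("side"); T=np.linalg.inv(c["pose"]); K=c["mtx"]
for x,y,z in ((-.08,-.0455,.0805),(-.08,-.067,.0805),(-.08,.006,.0805),(-.08,.027,.0805),(-.07,-.067,.0805),(-.09,-.067,.0805)):
    p=T@np.r_[O+x*ex+y*ey,z,1]; q=K@p[:3]/p[2]; u,v=q[:2]; print((x,y),np.round([(u-110)*4,(v-230)*4]),round(p[2],3))
m=np.zeros(c["range_z"].shape,bool); m[230+150:230+215:1,0]=0; m[265:284,172:190]=1
P=pts(c,m); P=P[P[:,2]>.06]; d=P[:,:2]-O; print(np.round(np.percentile(np.c_[d@ex,d@ey,P[:,2]],[3,50,97],axis=0),4))
E
```

```text
(-0.08, -0.0455) [273. 187.] 0.622
(-0.08, -0.067) [302. 211.] 0.609
(-0.08, 0.006) [207. 132.] 0.653
(-0.08, 0.027) [182. 111.] 0.666
(-0.07, -0.067) [323. 199.] 0.615
(-0.09, -0.067) [280. 224.] 0.603
[[-0.1145 -0.1086  0.0861]
 [-0.0874 -0.0619  0.1009]
 [-0.0705 -0.0543  0.1577]]
```

>>> send_rows --plan '[[[0.1, 0, 0], [0, 0, 0]], [[0.2, 0, 0], [0, 0, 0]], [[0.27, 0, 0], [0, 0, 0]], [[0.33, 0, 0], [0, 0, 0]], [[0.39, 0, 0], [0, 0, 0]]]'

```text
time_s: 3.85
tcp_pos: [0.5424, 0.2526, 0.0425]
eef_rot: [-38.5, 89.8, 39.2]
contact_force: [1.2, -1.0, 6.0]
gripper_width: 0.0515
```

```bash
python3 - <<'E'
from h import *
report(); go(-.08,-.02,.0405,-1)
c=r.capture("side"); g=c["color"]
cv2.imwrite("pics/c0.png",cv2.resize(g[230:340,110:280],None,fx=4,fy=4,interpolation=cv2.INTER_CUBIC)[:,:,::-1])
report()
E
```

```text
t 3.85 jig [-81.7 -19.7  42.5] F [ 1.2 -1.   6. ] w 0.05145720350366315 j [ 44.  25. -23.   0. -42. -56.]
shift [ 0.013  0.002 -0.011] turn [-0.002  0.004  0.003]
t 3.9 jig [-81.6 -19.6  41.2] F [2.9 1.4 3. ] w 0.0517821290775293 j [ 44.  25. -23.   0. -42. -56.]
```

View pics/c0.png

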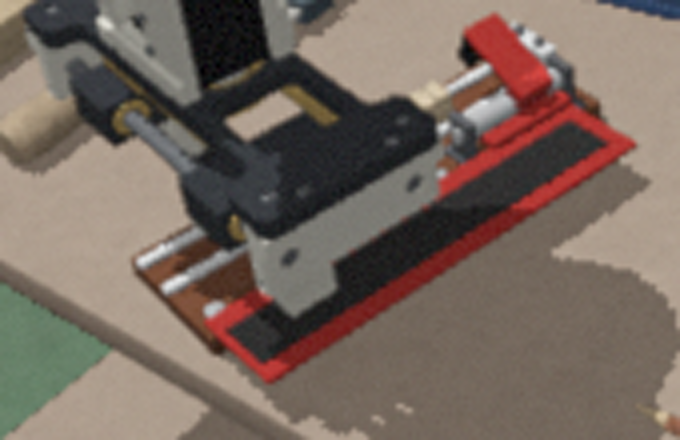

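>>> send_rows --plan '[[[0.005, 0, 0], [0, 0, 0]], [[0.005, 0, 0], [0, 0, 0]], [[0.005, 0, -0.03], [0, 0, 0]], [[0.005, 0, -0.06], [0, 0, 0]], [[0.005, 0, -0.1], [0, 0, 0]]]'

```text
time_s: 4.4
tcp_pos: [0.5399, 0.2383, 0.0411]
eef_rot: [-38.3, 89.6, 39.4]
contact_force: [0.1, 3.9, 4.6]
gripper_width: 0.052
```

>>> send_rows --plan '[[[0, 0, -0.03], [0, 0, 0]], [[0, 0, -0.06], [0, 0, 0]], [[0, 0, -0.09], [0, 0, 0]], [[0, 0, -0.12], [0, 0, 0]], [[0, 0, -0.15], [0, 0, 0]]]'

```text
time_s: 4.9
tcp_pos: [0.5352, 0.216, 0.0411]
eef_rot: [-38.5, 89.6, 39.3]
contact_force: [1.5, 3.4, 5.1]
gripper_width: 0.0518
```

```bash
python3 - <<'E'
from h import *
report(); go(-.0225,-.02,.0405,-1)
c=r.capture("top"); g=c["color"]
cv2.imwrite("pics/d0.png",cv2.resize(g[140:270,80:260],None,fx=4,fy=4,interpolation=cv2.INTER_CUBIC)[:,:,::-1])
L=r.trace(c,"lining")
if L:
    P=pts(c,L[0]["mask"]); d=P[:,:2]-O; print(L[0]["score"],np.round(np.percentile(np.c_[d@ex,d@ey,P[:,2]],[2,50,98],axis=0),4))
E
```

```text
t 4.9 jig [-44.4 -19.   41.1] F [1.5 3.4 5.1] w 0.05176939400698 j [ 41.  23. -26.   0. -40. -54.]
shift [ 0.003  0.006 -0.146] turn [-0.001  0.006  0.005]
0.77 [[-0.0294  0.01    0.0234]
 [ 0.0113  0.016   0.0274]
 [ 0.0484  0.0223  0.0308]]
```

View pics/d0.png

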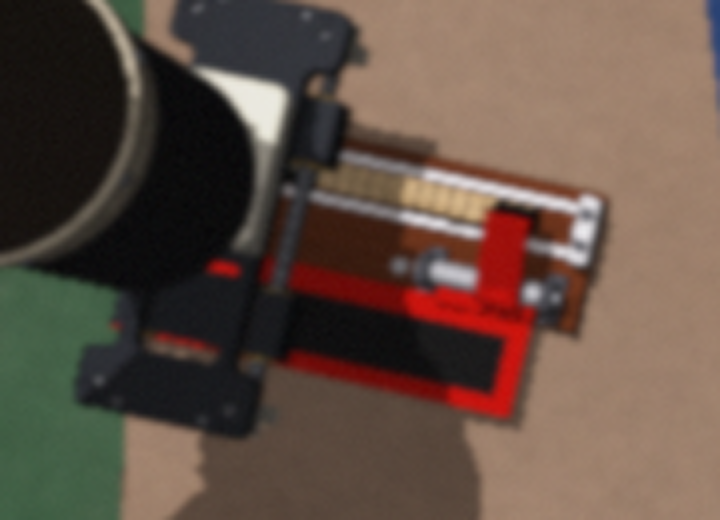

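The flap is open and the strip's front is entering beneath the nose, at crop pixel (490, 205). I'll keep pushing towards the stop.

>>> send_rows --plan '[[[0, 0, -0.03], [0, 0, 0]], [[0, 0, -0.06], [0, 0, 0]], [[0, 0, -0.09], [0, 0, 0]], [[0, 0, -0.12], [0, 0, 0]], [[0, 0, -0.13], [0, 0, 0]]]'

```text
time_s: 5.5
tcp_pos: [0.5306, 0.1959, 0.0409]
eef_rot: [-40.1, 89.7, 37.6]
contact_force: [0.1, 4.0, 4.2]
gripper_width: 0.0518
```

>>> send_rows --plan '[[[0, 0, -0.01], [0, 0, 0]], [[0, 0, -0.015], [0, 0, 0]], [[0, 0, -0.02], [0, 0, 0]], [[0, 0, -0.025], [0, 0, 0]], [[0, 0, -0.025], [0, 0, 0]]]'

```text
time_s: 6.0
tcp_pos: [0.5311, 0.1946, 0.0415]
eef_rot: [-36.3, 89.4, 41.5]
contact_force: [0.2, 11.3, 4.5]
gripper_width: 0.0516
```

```bash
python3 - <<'E'
from h import *
report(); go(-.0225,-.02,.0405,-1)
for n in ("top","side"):
  c=r.capture(n); g=c["color"]
  if n=="top":cv2.imwrite("pics/e0.png",cv2.resize(g[140:270,80:260],None,fx=4,fy=4,interpolation=cv2.INTER_CUBIC)[:,:,::-1])
  L=r.trace(c,"lining")
  if L:
    P=pts(c,L[0]["mask"]); d=P[:,:2]-O; print(L[0]["score"],np.round(np.percentile(np.c_[d@ex,d@ey,P[:,2]],[2,50,98],axis=0),4))
E
```

```text
t 6.0 jig [-22.6 -18.5  41.5] F [ 0.2 11.3  4.5] w 0.051599970562271426 j [ 40.  22. -27.  -0. -40. -52.]
shift [ 0.007  0.01  -0.001] turn [-0.     0.01   0.007]
0.7 [[ 0.2583 -0.0876  0.0079]
 [ 0.3021 -0.067   0.0156]
 [ 0.3442 -0.0472  0.0257]]
0.67 [[-0.116  -0.0823  0.0081]
 [-0.0526 -0.0444  0.0227]
 [ 0.0895  0.0299  0.0376]]
```

View pics/e0.png

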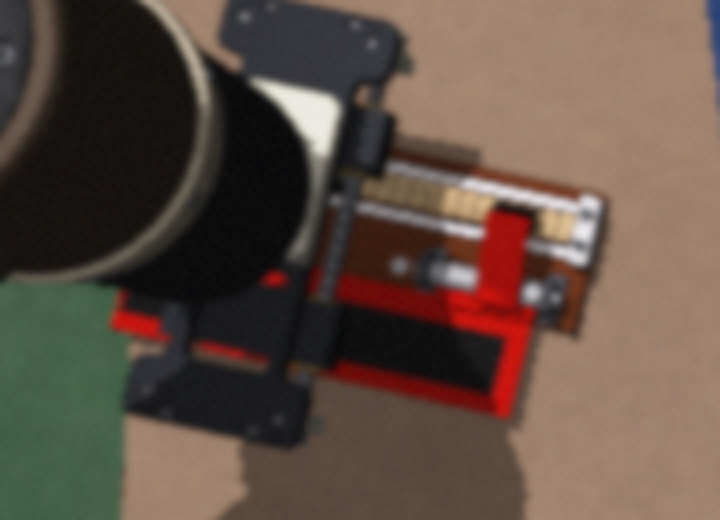

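The strip reaches the end stop at crop pixel (575, 225). The push force rose to 11 N with the TCP at jig x −22.6, which is where I predicted it. Now I'll draw back and lift.

>>> send_rows --plan '[[[0, 0, 0.04], [0, 0, 0]], [[0, 0, 0.08], [0, 0, 0]], [[0, 0, 0.12], [0, 0, 0]], [[0, 0, 0.14], [0, 0, 0]], [[0, 0, 0.14], [0, 0, 0]]]'

```text
time_s: 6.7
tcp_pos: [0.5352, 0.2151, 0.0413]
eef_rot: [-35.5, 89.5, 42.3]
contact_force: [-1.7, -1.7, 3.6]
gripper_width: 0.0518
```

>>> send_rows --plan '[[[-0.05, 0, 0], [0, 0, 0]], [[-0.1, 0, 0], [0, 0, 0]], [[-0.16, 0, 0], [0, 0, 0]], [[-0.25, 0, 0], [0, 0, 0]], [[-0.4, 0, 0], [0, 0, 0]]]'

```text
time_s: 7.2
tcp_pos: [0.5343, 0.2144, 0.1017]
eef_rot: [-33.4, 89.6, 44.4]
contact_force: [-0.3, 0.7, 0.1]
gripper_width: 0.0517
```

>>> send_rows --plan '[[[-0.2, 0, 0.1], [0, 0, 0]], [[-0.4, 0, 0.3], [0, 0, 0]], [[-0.6, 0, 0.6], [0, 0, 0]], [[-0.6, 0, 0.8], [0, 0, 0]], [[-0.6, 0, 0.8], [0, 0, 0]]]'

```text
time_s: 7.7
tcp_pos: [0.5603, 0.3351, 0.1947]
eef_rot: [-33.5, 89.3, 44.4]
contact_force: [-0.3, -0.2, -0.6]
gripper_width: 0.0515
```

```bash
python3 - <<'E'
from h import *
report(); ims=[]
for n in ("top","side"):
  c=r.capture(n); g=c["color"]
  x=g[140:260,80:250] if n=="top" else g[225:345,110:280]
  ims.append(cv2.resize(x,None,fx=2.3,fy=2.3,interpolation=cv2.INTER_CUBIC)[:,:,::-1])
  for t in ("lining","notched_caul","yellow_tape","rail_top"):
   for l in r.trace(c,t)[:1]:
    P=pts(c,l["mask"]); d=P[:,:2]-O; print(n,t,round(l["score"],2),np.round(np.median(P,0),3),"jig",np.round(np.percentile(np.c_[d@ex,d@ey,P[:,2]],[2,98],axis=0),4).tolist())
cv2.imwrite("pics/f0.png",np.hstack(ims))
E
```

```text
t 7.7 jig [-166.1  -19.6  194.7] F [-0.3 -0.2 -0.6] w 0.05154829243015866 j [ 48.  20.  -7.   0. -62. -60.]
top lining 0.65 [0.554 0.138 0.027] jig [[-0.0109, 0.0095, 0.0117], [0.0917, 0.0236, 0.0306]]
top notched_caul 0.86 [ 0.415 -0.115  0.015] jig [[0.2574, -0.0885, -0.0026], [0.3442, -0.045, 0.0258]]
top yellow_tape 0.72 [ 0.416 -0.222  0.017] jig [[0.386, -0.0668, -0.002], [0.4314, -0.0198, 0.0208]]
top rail_top 0.63 [0.498 0.18  0.031] jig [[-0.114, -0.0803, 0.022], [0.0806, 0.0107, 0.0496]]
side lining 0.77 [0.551 0.142 0.024] jig [[-0.0116, 0.0029, 0.0003], [0.0678, 0.0573, 0.0306]]
side rail_top 0.76 [0.497 0.185 0.033] jig [[-0.1139, -0.0827, 0.0165], [0.0825, 0.0118, 0.0508]]
```

View pics/f0.png

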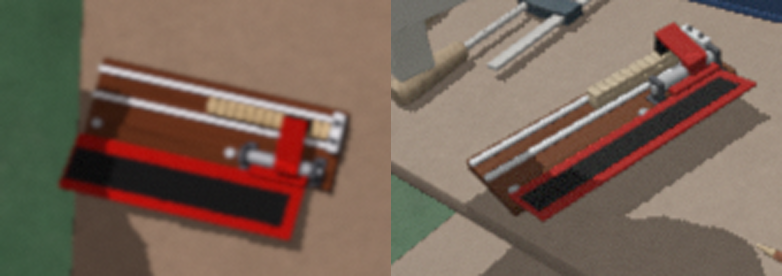

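The strip sits at the end stop with the flap resting on it (left pane, pixels 205 to 335), and the hand is clear.

```bash
python3 -c "
from h import *
r.capture('top'); report(); print(r.close_job())"
```

```text
t 8.25 jig [-161.6  -19.8  192.5] F [0.3 0.6 0.2] w 0.05167611505145097 j [ 48.  20.  -7.   0. -62. -60.]
the job is handed in; nothing more can be done
None
```

The strip is loaded against the end stop with the released flap resting on it, and the job was handed in at about 8 s; no verdict is reported.

**What I did:** One fingertip pressed the rail to about level and held it there with 4–6 N. The other pushed the strip under the nose until the push force rose to 11 N at the end stop. I then drew the fingertip back about 20 mm, lifted off the rail and moved the hand clear.

**Last checks:**
- **Strip:** It spans about jig x = −11 to +92 mm (2–98 % of its visible points). With the points trimmed from each end, that fits the home position of −13 to +95 mm. Its top was at about 27–30 mm, so it lies flat.
- **Flap:** It shows resting on the strip. I could not measure its angle or its clamping force directly.
- **Bystanders:** The tape roll is where it was. The caul reads about 6 mm from its first reading, but the arm never went near it, so I put that down to the network's mask.
- **Hand:** The tool force was about 0 N, so nothing was being touched.

**Disagreements:**
- The two cameras differed by 2–3 mm on the strip and rail positions, so I averaged them.
- While the hand hid the strip at the stop, the network reported the wrong things as the strip. I went by the picture and the force there instead.

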